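Press the plug home with the bench locking pliers

TASK

Take the lid blank with the proud wooden plug from its little stack and slide it, plug end first, into the mouth of the bench-mounted locking pliers until its end sits square and central against the brass back stop. Let go of it, squeeze the orange handle down until it snaps over centre and stays locked by itself with the jaw holding the plug down flush, then press the red release lever so that the pliers spring fully open, and leave the blank in place. Feel your way: push the blank firmly but gently against the stop, never lean hard on the pliers, and leave the other things on the bench alone.

Things in the scene. Friction and masses are not known exactly. Their poses are not given: they have to be found in the camera images.
- pliers: Steel locking pliers bolted to a bench plate 350 x 64 x 10 mm. Origin on the table top straight below the back stop's face, in the middle plane; x points from the mouth to the handles' tail, z up. The steel anvil (lower jaw), 34 mm wide, runs from x = -90 to -2 mm, top at z = 40 mm; the blank slides in over it towards +x. The upper jaw reaches to x = -32 mm; open, up to z = 105 mm.
- backstop: Bracket of the back stop, carrying two brass posts, 12 x 12 mm, at y = +19 and -19 mm of the pliers, 16 mm higher than the anvil. Origin in the middle plane at anvil height (40 mm above the table); axes as the pliers. The posts slide in the bracket: their face is at x = -5 to +5 mm here, not measured, to be felt. Press the blank on them with 1 to 10 N; over 20 N is too hard.
- jaw_button (a point): Centre of the 20 mm brass ball under the upper jaw that presses the plug. Closed it comes down at about x = -20 mm of the pliers; open, its underside is 10 to 14 mm above the top of a blank on the anvil.
- handle (a joint): Upper handle, hinge angle in rad: 0 open (sprung up), 0.40 on centre, 0.45 locked on a rigid stop. Hinge at x = 84, z = 74.5 mm of the pliers, axis y. Light at first; with a blank in, from 0.1 on it needs up to 5 to 14 N on the grip (the jaw's setting is hidden), most near 0.3; past 0.40 it snaps down and stays; let go earlier, it springs up. Over 30 N of the fingers on the pliers is too hard.
- handle_tail (a point): Middle of the end of the steel handle bar (9 mm thick), 135 mm from the hinge: x = 206, z = 133 mm of the pliers when open, x = 219, z = 74.5 when locked. The orange grip to press lies above the bar, 26 mm wide, from 35 to 135 mm from the hinge; 115 mm out, its top is 20 to 29 mm above the bar's middle line: its angle on the hub (0 to 0.08 rad above the bar) is not measured, so feel for it.
- release (a joint): Red release lever behind the handle's end, hinge angle in rad: 0 at rest, 0.5 fully pressed (rigid stop). Pressing its paddle down lifts the locked handle back past centre (at 0.15 to 0.3 rad) and the handle springs open; takes 3 to 9 N at the paddle. A light spring returns it.
- release_pad (a point): Middle of the top of the red paddle (26 mm wide in y, 44 mm long in x), at rest at x = 273, z = 71.5 mm of the pliers. The paddle's hinge is at x = 241, z = 56.5 mm; full travel takes this point down about 16 mm.
- board: Lid blank of brown wood, 130 x 50 x 18 mm, 60 to 110 g, lying flat. Origin in the centre of its underside, x along its length, z up. The +x end carries the plug and goes to the back stop.
- board_end (a point): Middle of the lower edge of the blank's plug end (x = 65 mm of the blank, at its underside).
- plug (a joint): Dark wooden plug, 16 mm in diameter, in the top of the blank 20 mm from its +x end on the centre line. Travel in m: 0 = stands 6 mm proud, 0.006 = flush. A stiff push fit, about 9 N. To be pressed by the pliers, not by hand.
- stack: Two short boards that carry the blank: 150 x 38 mm, 28 mm high in all, fixed, narrower than the blank so that fingers have room beside it.
- hoop: Bystander: bentwood hoop, 124 mm wide, 45 mm high, open. Origin under its centre.
- glue: Bystander: yellow glue bottle, 56 mm wide, 150 mm high. Origin under its centre.
- mallet: Bystander: wooden mallet, 250 mm long, head 56 x 110 x 56 mm towards +x. Origin on the table near mid-length.
- dish: Bystander: blue bowl 84 mm wide, 28 mm high. Origin under its centre.
- trysquare: Bystander: try square, dark stock 110 mm along y, steel blade 150 mm along x. Origin under the stock.
- pencil: Bystander: green pencil 160 mm long along x, 8 mm thick. Origin under its middle.
Mind the look-alikes: they are no part of the job. Leave any green look-alike of the board alone.

How it is judged:
By the outcome, as a careful person would: the job done as asked, in the order asked, and still so for the second after the job is handed in, with the robot touching nothing.
It also fails if it takes over 72 s, if anything falls off the work surface, if the arm or the gripper's body presses on something with over 40 N, if the wrist force passes 120 N, or if a joint passes its speed limit or range.

ROBOT

A 6-joint arm with a two-finger parallel gripper is mounted at the origin on the work surface. World frame = base frame: x ahead of the robot, y to its left, z up, the work surface at z = 0. Lengths are in m, angles in rad, forces in N, time in s.
With the tool pointing down it reaches from about 0.25 to 0.725 m from the base axis. Payload 4 kg.
Tool frame: the origin (TCP) lies midway between the tips of the shut fingers; the grasp point (between the pads) lies 19 mm behind it; z points along the fingers, y is the direction in which the jaws open and shut (so a half turn about z gives the same grasp; the last joint's range is limited). The gripper opens to 85 mm and grips with 20 to 120 N. Pads are 22 mm wide; open, the fingers measure 114 mm over their backs; the gripper's body (76 mm by 85 mm) begins 54 mm behind the grasp point. The pads swing forward as they close: fully open they stand 13 mm farther back than shut.
Start: joints at [-1.122, 0.241, 0.005, 1.335, 0, 1.571], TCP at [0.217, -0.45, 0.231] pointing down, gripper open.
Joint ranges: [-2.72, 2.72], [-1.05, 1.87], [-1.09, 1.28], [-1.99, 2.15], [-1.42, 1.44], [-3.14, 3.14]. Speed limits (rad/s): [2.79, 2.79, 3.14, 3.14, 3.14, 3.14].

INTERFACE

Orientations are given as a unit quaternion [x, y, z, w].
In Python, from workcell import get_obs, camera, camera_model, job_done, masks_of gives the robot as it stands.
- The arm moves only by the tool jog_arm, never from a script. Its argument "deltas" is a list that holds one entry, the list of rows, each a list of 7 numbers: the shift along the tool's x, y, z in mm, then the turn, a rotation vector about the tool's x, y, z in degrees, then the finger opening in mm, from 0 to 85.4. A call has 1 to 5 rows; each row shifts and turns the pose as measured when the row begins, along the tool's axes as they then stand; what a row does not reach is not made up. A row lasts 1/10 s, in which the tool goes at most 50 mm and 8.59 degrees, less where a joint would pass 70% of its speed; a pose out of reach is approached as far as the arm can. A call with a gripper value outside its range is refused whole. The fingers move at their own pace and stop on an object; the grip force is fixed at half the most. Time passes only in rows, so rows that do not move let the fingers close. It gives the time, the measured TCP pose, the force and the opening at its end, in the units of the state.
- get_obs(): the state, without advancing time (a new reading comes with each control period).
- camera(name): name is "scene" or "top" or "wrist"; returns the picture (384x512x3 uint8, red, green, blue); there is no depth.
- camera_model(name): a dict with "fovy" (degrees; the focal length in pixels is half the picture's height over the tangent of half this angle, whatever the lens; pixels are square), "cx", "cy" (the principal point, pixels), "pose" (4x4, takes a point from camera to world coordinates); the wrist camera has in their place "T_tool_cam" (4x4, takes a point from camera to tool coordinates, whose origin is the TCP and whose axes are the flange's). Camera axes: x right, y down, z forward; pixel columns grow to the right and rows downward; lengths in m; the calibration is good to about 2 mm. A picture is of the moment at which its call begins: read the wrist's pose just before it. camera_model takes no time and is no camera call.
- job_done(): hands the job in, once; it reports no verdict.
Trained networks look in the newest picture that a camera, given by its name, has taken for a name from the list of things; names that differ only in an ending like _2 or _b are one class to them, and where a whole thing is asked for, a point or a joint stands for the part that bears it (a point fixed in the world has none). Each returns a list of dicts, best first, with "conf" (0 to 1); they miss things now and then, are a little off and sometimes report something else, mostly with a low value. They report only what shows in the picture. A call takes as long as a camera call. They do not tell look-alikes from the thing itself.
- masks_of(target, camera): "pixels" (384x512 bool, what is visible of it) and "at" ([column, row] in pixels, amid what is visible of it).
The state is a dict: "clock": time; "joint_pos": joint angles; "joint_vel": joint speeds; "tau": joint torques, N m; "eef_pos": TCP position; "tool_rot": TCP orientation; "ft_force": force on the tool from outside, world axes, zero at the start; "ft_torque": the same for the moment, N m; "grip_width": finger opening in m.
Only numpy, scipy, OpenCV 4.12 (cv2) and the standard library are available. Lean on these libraries where they do the work, as an engineer would, in place of code of your own. Each camera call takes 0.05 s, during which the arm holds its last target. There are 200 camera calls.

## Working session

There is one attempt and no reset: what is moved stays moved. The work goes in short steps, Python scripts to look and compute and a tool call to move; the robot and the scene stay as the last step left them, time stands still between calls to the robot, and variables do not carry over. Pictures are saved under pics/ and viewed, about 8 in all and at most 12, crops included, and the job is handed in when it is done.

Besides the shell and the picture viewer there is one more tool, called after "Emit:" by a JSON object that holds its "name" and its "arguments", one argument or row to a line. jog_arm: Moves the arm, as the interface text tells. Its arguments: {"type":"object","properties":{"deltas":{"type":"array"}},"required":["deltas"]}

```bash
mkdir -p pics; ls; cat > h.py <<'E'
import numpy as np, cv2
from workcell import *
from scipy.spatial.transform import Rotation as R
def ray(cam,px):
    m=camera_model(cam); f=192/np.tan(np.radians(m["fovy"])/2)
    if "pose" in m: T=np.array(m["pose"])
    else:
        o=get_obs(); W=np.eye(4); W[:3,:3]=R.from_quat(o["tool_rot"]).as_matrix(); W[:3,3]=o["eef_pos"]; T=W@np.array(m["T_tool_cam"])
    d=T[:3,:3]@np.array([(px[0]-m["cx"])/f,(px[1]-m["cy"])/f,1]); return T[:3,3],d
def at_z(cam,px,z):
    p,d=ray(cam,px); return p+d*(z-p[2])/d[2]
def proj(cam,P):
    m=camera_model(cam); f=192/np.tan(np.radians(m["fovy"])/2)
    if "pose" in m: T=np.array(m["pose"])
    else:
        o=get_obs(); W=np.eye(4); W[:3,:3]=R.from_quat(o["tool_rot"]).as_matrix(); W[:3,3]=o["eef_pos"]; T=W@np.array(m["T_tool_cam"])
    c=np.linalg.inv(T)@np.append(P,1); return np.array([m["cx"]+f*c[0]/c[2],m["cy"]+f*c[1]/c[2]])
def save(cam,name):
    im=camera(cam); cv2.imwrite(f"pics/{name}.png",im[:,:,::-1]); return im
E
python3 - <<'E'
from h import *
o=get_obs(); print(o)
a=save("scene","s0"); 
for n in ["board","pliers","handle","release","stack"]:
    for d in masks_of(n,"scene")[:3]: print("scene",n,d["conf"],d["at"],d["pixels"].sum())
b=save("top","t0")
for n in ["board","pliers","handle","release","stack","backstop","plug"]:
    for d in masks_of(n,"top")[:3]:
        r=cv2.minAreaRect(np.argwhere(d["pixels"])[:,::-1].astype(np.float32)); print("top",n,round(d["conf"],2),d["at"],r)
for c in("scene","top"): print(camera_model(c))
E
```

```text
pics
{'clock': 0.0, 'joint_pos': array([-1.12200949e+00,  2.41437089e-01,  3.71654307e-03,  1.33521654e+00,
       -2.71902244e-05,  1.57076894e+00]), 'joint_vel': array([ 1.47202534e-03, -6.47104488e-04,  8.08215846e-04, -3.28038504e-04,
        8.80674648e-05, -1.57409227e-03]), 'tau': array([-2.77032465e-03, -3.72319007e+01,  2.52408940e+01,  1.69429363e-02,
       -2.55103005e-04,  4.82575899e-06]), 'eef_pos': array([ 0.21664993, -0.44991118,  0.230398  ]), 'tool_rot': array([ 9.74925651e-01,  2.22528267e-01, -2.51415036e-04, -1.04052041e-03]), 'ft_force': array([0.36271489, 0.44411155, 0.18434947]), 'ft_torque': array([ 0.03020248, -0.03463529, -0.02425586]), 'grip_width': 0.08480731086452975}
scene board 0.78 [198.3, 151.2] 413
scene board 0.63 [181.3, 173.6] 583
scene board 0.61 [285.7, 175.5] 442
scene pliers 0.63 [303.0, 216.9] 3390
scene handle 0.7 [327.0, 193.3] 495
scene release 0.52 [358.6, 209.7] 240
scene stack 0.56 [182.4, 179.9] 231
top board 0.96 [337.3, 277.8] ((338.637939453125, 274.3448181152344), (17.08397102355957, 42.895626068115234), 68.19859313964844)
top bo
[... 881 characters left out ...]
6914, 24.041629791259766), 45.0)
{'fovy': 53.25361793793595, 'cx': 253.75661523238324, 'cy': 188.61838521930702, 'pose': array([[-0.24346329,  0.65087489, -0.71908797,  1.33499746],
       [ 0.9697939 ,  0.15188387, -0.19086929,  0.13435621],
       [-0.01501416, -0.74383679, -0.66819264,  0.83444187],
       [ 0.        ,  0.        ,  0.        ,  1.        ]])}
{'fovy': 53.398229168280984, 'cx': 249.36146363978713, 'cy': 197.2432424435829, 'pose': array([[ 0.01575468, -0.98735022,  0.15776988,  0.35577721],
       [-0.99986591, -0.01485237,  0.00689661, -0.06449565],
       [-0.00446611, -0.15785738, -0.98745182,  1.2213454 ],
       [ 0.        ,  0.        ,  0.        ,  1.        ]])}
```

```bash
python3 - <<'E'
import cv2,numpy as np
s=cv2.imread("pics/s0.png");t=cv2.imread("pics/t0.png")
cv2.imwrite("pics/t0c.png",cv2.resize(t[90:330,110:440],None,fx=2.4,fy=2.4,interpolation=2))
cv2.imwrite("pics/s0c.png",cv2.resize(s[110:280,130:400],None,fx=2.9,fy=2.9,interpolation=2))
E
```

```text
(no output)
```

View pics/t0c.png

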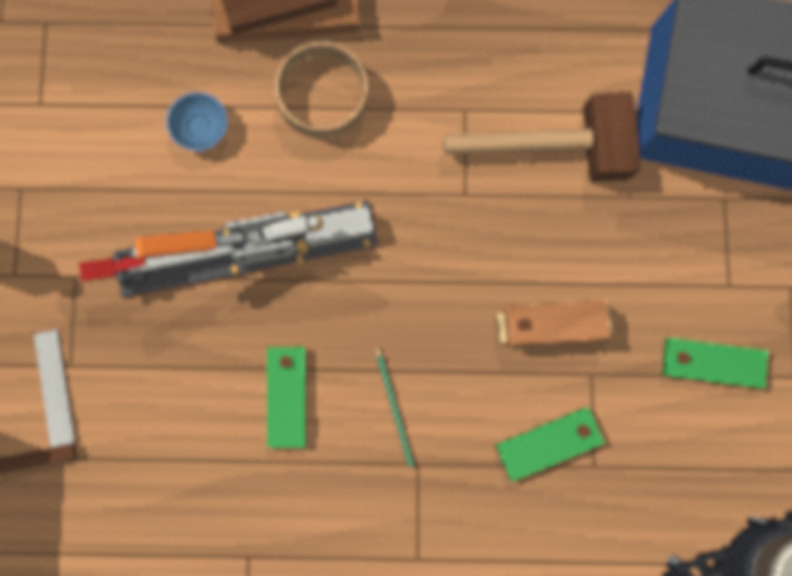

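View pics/s0c.png

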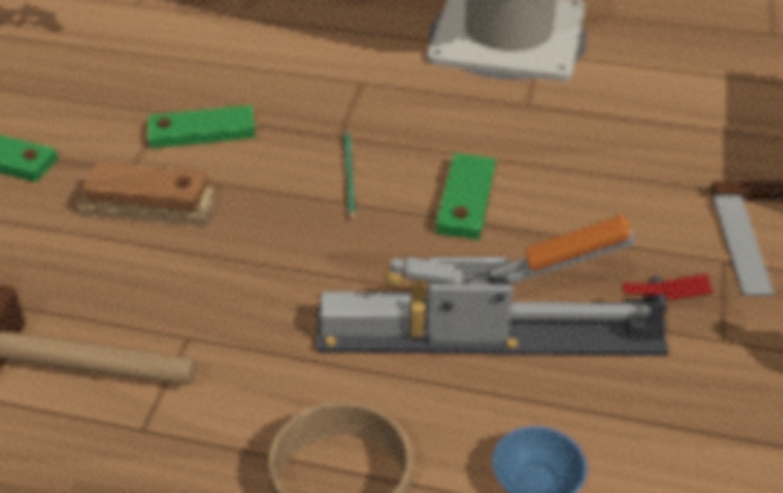

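```bash
python3 - <<'E'
from h import *
t=cv2.imread("pics/t0.png")[:,:,::-1]
cv2.imwrite("pics/bc.png",cv2.resize(np.hstack([t[205:245,310:375],t[205:245,310:375]])[:,:65,::-1],None,fx=10,fy=10,interpolation=2))
c2f=lambda x,y:(110+x/2.4,90+y/2.4)
P=lambda x,y,z:at_z("top",c2f(x,y),z).round(4)
print("board c",P(557,322,.046),"plug",P(524,324,.052), "ends",P(506,324,.046),P(611,321,.046))
print("release pad (110,268)",P(112,268,.0715)); print("anvil front corners z40",P(373,206,.04),P(374,243,.04))
print("plate end tail z10",P(125,293,.01))
print("orange tail end mid",P(137,246,.15),"orange front mid",P(215,240,.11))
print("brass screws",P(367,242,.012),P(235,269,.012),P(360,205,.012))
print(camera_model("wrist"))
o=get_obs();print(R.from_quat(o["tool_rot"]).as_matrix().round(3))
E
```

```text
board c [ 0.4639 -0.3431  0.046 ] plug [ 0.4601 -0.2996  0.052 ] ends [ 0.4603 -0.2777  0.046 ] [ 0.4663 -0.4124  0.046 ]
release pad (110,268) [0.5216 0.2258 0.0715]
anvil front corners z40 [ 0.6138 -0.1059  0.04  ] [ 0.5644 -0.1077  0.04  ]
plate end tail z10 [0.4971 0.2222 0.01  ]
orange tail end mid [0.5371 0.1777 0.15  ] orange front mid [0.5528 0.0909 0.11  ]
brass screws [ 0.5705 -0.0993  0.012 ] [0.5313 0.0764 0.012 ] [ 0.6211 -0.0894  0.012 ]
{'fovy': 71.24708739564106, 'cx': 252.5623333894184, 'cy': 192.77471435680468, 'T_tool_cam': array([[ 4.51591408e-04, -9.65627481e-01, -2.59929537e-01,
         6.53395553e-02],
       [ 9.99999820e-01,  5.38988421e-04, -2.64959132e-04,
         1.31365083e-04],
       [ 3.95950830e-04, -2.59929371e-01,  9.65627550e-01,
        -1.42751086e-01],
       [ 0.00000000e+00,  0.00000000e+00,  0.00000000e+00,
         1.00000000e+00]])}
[[ 0.901  0.434  0.   ]
 [ 0.434 -0.901 -0.   ]
 [-0.     0.    -1.   ]]
```

View pics/bc.png

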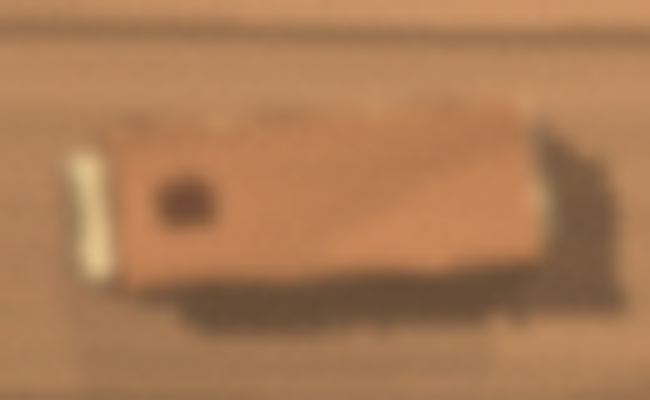

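```bash
cat >> h.py <<'E'
def Rdown(yaw,pitch=0):
    c,s=np.cos(np.radians(yaw)),np.sin(np.radians(yaw))
    return np.array([[c,s,0],[s,-c,0],[0,0,-1]])@R.from_euler("y",pitch,degrees=True).as_matrix()
def plan(p,yaw,g,n=None,pitch=0):
    o=get_obs(); P=np.array(o["eef_pos"]); Q=R.from_quat(o["tool_rot"]); D=np.array(p)-P
    rv=(Q.inv()*R.from_matrix(Rdown(yaw,pitch))).as_rotvec(degrees=True)
    n=n or max(1,int(np.ceil(max(np.linalg.norm(D)/.045,np.linalg.norm(rv)/8.2))))
    rows=[]
    for i in range(n):
        Qi=Q*R.from_rotvec(rv*i/n,degrees=True)
        rows.append([*(Qi.inv().apply(D/n)*1000).round(1).tolist(),*(rv/n).round(2).tolist(),g])
    print(n); [print([rows[i:i+5]]) for i in range(0,n,5)]
def st():
    o=get_obs();M=R.from_quat(o["tool_rot"]).as_matrix()
    print("t",round(o["clock"],2),"p",np.round(o["eef_pos"],4),"yaw",round(np.degrees(np.arctan2(M[1,0],M[0,0])),2),"z",M[:,2].round(3),"F",np.round(o["ft_force"],2),"g",round(o["grip_width"],4));return o
E
python3 -c "
from h import *
plan([.464,-.40,.22],92,85)"
```

```text
9
[[[27.2, 6.9, 1.3, 0.0, 0.0, -7.37, 85], [26.1, 10.3, 1.3, 0.0, 0.0, -7.37, 85], [24.5, 13.5, 1.3, 0.0, 0.0, -7.37, 85], [22.6, 16.6, 1.3, 0.0, 0.0, -7.37, 85], [20.3, 19.3, 1.3, 0.0, 0.0, -7.37, 85]]]
[[[17.6, 21.8, 1.3, 0.0, 0.0, -7.37, 85], [14.7, 23.9, 1.3, 0.0, 0.0, -7.37, 85], [11.5, 25.5, 1.3, 0.0, 0.0, -7.37, 85], [8.2, 26.8, 1.3, 0.0, 0.0, -7.37, 85]]]
```

Emit:
{"name": "jog_arm", "arguments": {
  "deltas": [
    [[27,7,1,0,0,-7.4,85],[26,10,1,0,0,-7.4,85],[25,14,1,0,0,-7.4,85],[23,17,1,0,0,-7.4,85],[20,19,1,0,0,-7.4,85]]
  ]
}}

```text
clock: 1.2
eef_pos: [0.3556, -0.4221, 0.2269]
tool_rot: [0.85, 0.528, -0.001, 0.001]
ft_force: [0.6, -0.7, 0.0]
grip_width: 0.0853
```

Emit:
{"name": "jog_arm", "arguments": {
  "deltas": [
    [[18,22,1,0,0,-7.4,85],[15,24,1,0,0,-7.4,85],[12,26,1,0,0,-7.4,85],[8,27,1,0,0,-7.4,85],[0,0,0,0,0,0,85]]
  ]
}}

```text
clock: 1.7
eef_pos: [0.4737, -0.3932, 0.2216]
tool_rot: [0.676, 0.736, -0.0, 0.001]
ft_force: [0.0, 0.2, 0.4]
grip_width: 0.0851
```

```bash
python3 - <<'E'
from h import *
st(); save("wrist","w1")
for n in ["board","plug","stack"]:
    for d in masks_of(n,"wrist")[:3]:
        r=cv2.minAreaRect(np.argwhere(d["pixels"])[:,::-1].astype(np.float32)); print(n,round(d["conf"],2),d["at"],d["pixels"].sum(),cv2.boxPoints(r).round(0).tolist())
        if n=="board": print([at_z("wrist",p,.046).round(4).tolist() for p in cv2.boxPoints(r)])
        if n=="plug": print(at_z("wrist",d["at"],.052))
E
```

```text
t 1.7 p [ 0.4737 -0.3932  0.2216] yaw 94.86 z [ 0.    -0.002 -1.   ] F [0.03 0.21 0.36] g 0.0851
board 0.74 [124.6, 110.2] 4731 [[82.0, 70.0], [123.0, 53.0], [167.0, 158.0], [127.0, 175.0]]
[[0.2747, -0.2905, 0.046], [0.3201, -0.2697, 0.046], [0.3674, -0.3797, 0.046], [0.318, -0.4046, 0.046]]
board 0.66 [243.8, 127.4] 4954 [[224.0, 73.0], [269.0, 73.0], [269.0, 188.0], [224.0, 188.0]]
[[0.4298, -0.2812, 0.046], [0.4791, -0.2772, 0.046], [0.4916, -0.4069, 0.046], [0.4366, -0.4114, 0.046]]
board 0.65 [204.9, 271.6] 2676 [[181.0, 312.0], [195.0, 230.0], [229.0, 236.0], [215.0, 318.0]]
[[0.3855, -0.5951, 0.046], [0.4021, -0.4697, 0.046], [0.4463, -0.4742, 0.046], [0.4337, -0.6009, 0.046]]
plug 0.56 [136.5, 153.7] 153 [[131.0, 145.0], [144.0, 145.0], [144.0, 157.0], [131.0, 157.0]]
[ 0.33271466 -0.37716686  0.052     ]
plug 0.46 [208.5, 251.2] 100 [[201.0, 252.0], [209.0, 245.0], [216.0, 252.0], [208.0, 259.0]]
[ 0.42083724 -0.49553877  0.052     ]
stack 0.78 [250.2, 71.4] 191 [[231.0, 70.0], [261.0, 70.0], [262.0, 191.0], [232.0, 191.0]]
```

View pics/w1.png

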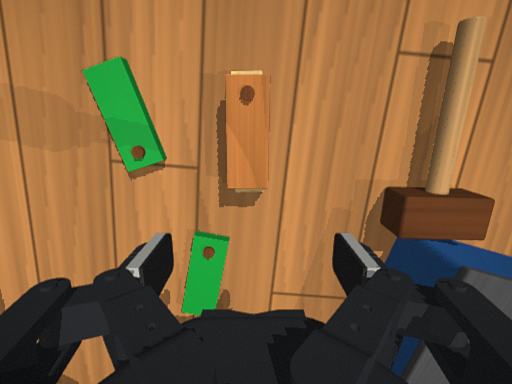

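```bash
python3 - <<'E'
from h import *
t=at_z("wrist",(248,74),.046); b=at_z("wrist",(247,188),.046); pl=at_z("wrist",(247.5,94),.052)
print(t,b,pl, np.linalg.norm(t-b)); d=(t-b)/np.linalg.norm(t-b); yaw=np.degrees(np.arctan2(d[1],d[0])); c=(t+b)/2
for p in [(226,75),(270,75),(227,188),(267.5,188)]: print(at_z("wrist",p,.046).round(4))
print(yaw,c); g=c-.038*d; print(g)
plan([g[0],g[1],.12],yaw,85); 
E
```

```text
[ 0.45531522 -0.28064368  0.046     ] [ 0.46364841 -0.40987687  0.046     ] [ 0.45644601 -0.30190905  0.052     ] 0.12950158046204202
[ 0.4312 -0.2836  0.046 ]
[ 0.4796 -0.2798  0.046 ]
[ 0.4392 -0.4118  0.046 ]
[ 0.4887 -0.4079  0.046 ]
93.6894244948492 [ 0.45948182 -0.34526028  0.046     ]
[ 0.46192704 -0.38318152  0.046     ]
3
[[[4.1, -2.3, 34.2, -0.02, 0.04, 0.26, 85], [4.1, -2.3, 34.2, -0.02, 0.04, 0.26, 85], [4.0, -2.3, 34.2, -0.02, 0.04, 0.26, 85]]]
```

Emit:
{"name": "jog_arm", "arguments": {
  "deltas": [
    [[4,-3,34,0,0,0.3,85],[4,-3,34,0,0,0.3,85],[4,-2,34,0,0,0.3,85],[0,0,30,0,0,0,85],[0,0,10,0,0,0,85]]
  ]
}}

```text
clock: 2.4
eef_pos: [0.4572, -0.3889, 0.0823]
tool_rot: [0.69, 0.724, -0.001, 0.006]
ft_force: [-1.3, 1.1, -0.4]
grip_width: 0.085
```

```bash
python3 -c "
from h import *
st(); plan([.462,-.3832,.017],94,85,3)"
```

```text
t 2.4 p [ 0.4572 -0.3889  0.0823] yaw 92.79 z [ 0.007 -0.01  -1.   ] F [-1.34  1.05 -0.39] g 0.085
3
[[[2.0, 1.5, 21.8, 0.11, 0.2, -0.4, 85], [2.0, 1.6, 21.8, 0.11, 0.2, -0.4, 85], [1.9, 1.7, 21.8, 0.11, 0.2, -0.4, 85]]]
```

Emit:
{"name": "jog_arm", "arguments": {
  "deltas": [
    [[3,2,10,0,0.5,-1,85],[0,0,0,0,0,0,85]]
  ]
}}

```text
clock: 2.6
eef_pos: [0.4574, -0.3863, 0.0718]
tool_rot: [0.684, 0.729, 0.002, 0.002]
ft_force: [-1.2, 0.2, -0.7]
grip_width: 0.0849
```

```bash
python3 -c "
from h import *
st(); plan([.462,-.3832,.017],94,85,3)"
```

```text
t 2.6 p [ 0.4574 -0.3863  0.0718] yaw 93.69 z [ 0.005  0.    -1.   ] F [-1.15  0.2  -0.66] g 0.0849
3
[[[0.9, 1.5, 18.3, 0.09, 0.0, -0.1, 85], [0.9, 1.5, 18.3, 0.09, 0.0, -0.1, 85], [0.9, 1.6, 18.3, 0.09, 0.0, -0.1, 85]]]
```

Emit:
{"name": "jog_arm", "arguments": {
  "deltas": [
    [[1,2,18,0,0,0,85],[1,2,18,0,0,0,85],[1,1,15,0,0,0,85],[0,0,3,0,0,0,85],[0,0,0,0,0,0,85]]
  ]
}}

```text
clock: 3.1
eef_pos: [0.468, -0.3889, 0.0255]
tool_rot: [0.685, 0.729, 0.002, 0.01]
ft_force: [1.2, -0.3, 0.5]
grip_width: 0.0852
```

```bash
python3 -c "
from h import *
st(); plan([.462,-.3832,.017],94,85,1)"
```

```text
t 3.1 p [ 0.468  -0.3889  0.0255] yaw 93.57 z [ 0.017 -0.01  -1.   ] F [ 1.23 -0.31  0.5 ] g 0.0852
1
[[[6.2, -5.8, 8.4, 0.95, 0.66, -0.43, 85]]]
```

Emit:
{"name": "jog_arm", "arguments": {
  "deltas": [
    [[6,-6,8,0.9,0.6,-0.4,85],[0,0,0,0,0,0,85]]
  ]
}}

```text
clock: 3.3
eef_pos: [0.4626, -0.3843, 0.0195]
tool_rot: [0.682, 0.731, -0.0, 0.002]
ft_force: [0.1, 1.4, -0.4]
grip_width: 0.085
```

```bash
python3 -c "
from h import *
st(); plan([.462,-.3832,.017],94,85,1)"
```

```text
t 3.3 p [ 0.4626 -0.3843  0.0195] yaw 93.99 z [ 0.003 -0.003 -1.   ] F [ 0.08  1.39 -0.37] g 0.085
1
[[[1.1, -0.5, 2.5, 0.15, 0.18, -0.01, 85]]]
```

Good. Close on it.

Emit:
{"name": "jog_arm", "arguments": {
  "deltas": [
    [[1,-0.5,2.5,0,0,0,85],[0,0,0,0,0,0,45],[0,0,0,0,0,0,40],[0,0,0,0,0,0,40],[0,0,0,0,0,0,40]]
  ]
}}

```text
clock: 3.8
eef_pos: [0.4634, -0.3845, 0.0195]
tool_rot: [0.682, 0.731, 0.0, 0.004]
ft_force: [-0.5, -0.4, -1.0]
grip_width: 0.0487
```

Emit:
{"name": "jog_arm", "arguments": {
  "deltas": [
    [[0,0,0,0,0,0,40],[0,0,0,0,0,0,40],[0,0,-15,0,0,0,40],[0,0,-30,0,0,0,40],[0,0,-45,0,0,0,40]]
  ]
}}

```text
clock: 4.3
eef_pos: [0.4573, -0.3795, 0.1021]
tool_rot: [0.682, 0.731, -0.001, -0.006]
ft_force: [0.2, 0.3, -1.1]
grip_width: 0.0484
```

```bash
python3 -c "
from h import *
st(); plan([.59,-.25,.14],101,40)"
```

```text
t 4.3 p [ 0.4573 -0.3795  0.1021] yaw 93.98 z [-0.009  0.007 -1.   ] F [ 0.17  0.32 -1.1 ] g 0.0484
5
[[[24.1, 28.2, -7.7, -0.1, -0.09, -1.4, 40], [23.3, 28.8, -7.7, -0.1, -0.09, -1.4, 40], [22.6, 29.4, -7.6, -0.1, -0.09, -1.4, 40], [21.9, 29.9, -7.6, -0.1, -0.09, -1.4, 40], [21.1, 30.5, -7.6, -0.1, -0.09, -1.4, 40]]]
```

```bash
python3 -c "
from h import *
plan([.462,-.09,.25],101,40)"
```

```text
8
[[[36.2, 2.9, -18.3, -0.06, -0.06, -0.88, 40], [36.1, 3.5, -18.3, -0.06, -0.06, -0.88, 40], [36.1, 4.1, -18.3, -0.06, -0.06, -0.88, 40], [36.0, 4.7, -18.3, -0.06, -0.06, -0.88, 40], [35.9, 5.2, -18.4, -0.06, -0.06, -0.88, 40]]]
[[[35.8, 5.8, -18.4, -0.06, -0.06, -0.88, 40], [35.7, 6.4, -18.4, -0.06, -0.06, -0.88, 40], [35.5, 6.9, -18.5, -0.06, -0.06, -0.88, 40]]]
```

Emit:
{"name": "jog_arm", "arguments": {
  "deltas": [
    [[36,3,-18,0,0,-0.9,40],[36,3,-18,0,0,-0.9,40],[36,4,-18,0,0,-0.9,40],[36,5,-18,0,0,-0.9,40],[36,5,-18,0,0,-0.9,40]]
  ]
}}

```text
clock: 4.8
eef_pos: [0.4611, -0.1994, 0.1989]
tool_rot: [0.655, 0.755, -0.001, -0.001]
ft_force: [1.5, 0.5, -0.1]
grip_width: 0.0487
```

Emit:
{"name": "jog_arm", "arguments": {
  "deltas": [
    [[36,6,-18,0,0,-0.9,40],[36,6,-18,0,0,-0.9,40],[30,6,-18,0,0,-0.9,40],[0,0,0,0,0,0,40],[0,0,0,0,0,0,40]]
  ]
}}

```text
clock: 5.3
eef_pos: [0.4625, -0.0879, 0.2575]
tool_rot: [0.634, 0.773, 0.001, 0.0]
ft_force: [-0.3, -1.1, -1.2]
grip_width: 0.0491
```

```bash
python3 - <<'E'
from h import *
st(); im=save("wrist","w2"); cv2.imwrite("pics/w2b.png",cv2.resize(im[:,:,::-1],(800,600),interpolation=2))
for n in ["board","pliers","backstop","handle","release"]:
    for d in masks_of(n,"wrist")[:2]: print(n,round(d["conf"],2),d["at"],d["pixels"].sum())
E
```

```text
t 5.3 p [ 0.4625 -0.0879  0.2575] yaw 101.31 z [ 0.001  0.001 -1.   ] F [-0.25 -1.14 -1.24] g 0.0491
board 0.9 [252.6, 148.8] 33782
board 0.74 [169.6, 78.6] 2058
pliers 0.62 [349.9, 88.7] 11631
pliers 0.27 [157.9, 182.8] 374
backstop 0.75 [336.6, 126.0] 400
handle 0.9 [372.7, 30.9] 1648
```

View pics/w2b.png

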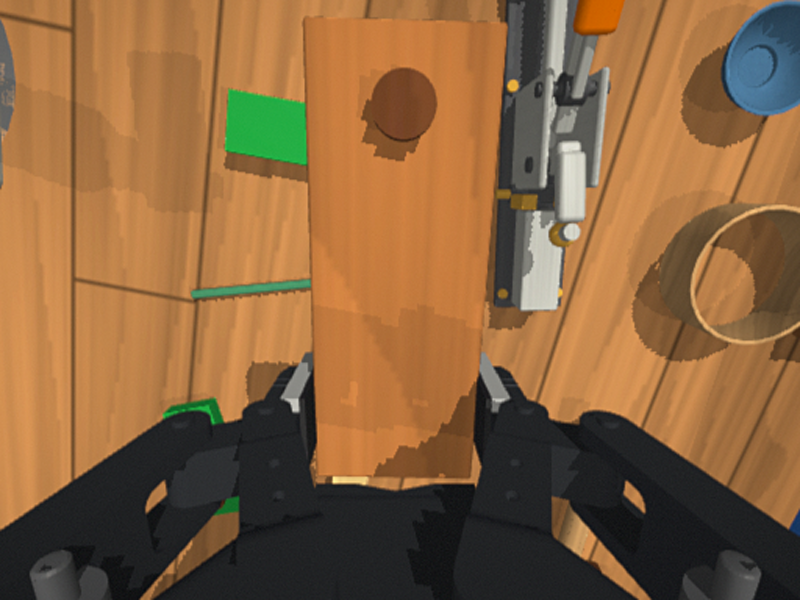

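```bash
python3 - <<'E'
import cv2
s=cv2.imread("pics/w2.png"); cv2.imwrite("pics/w2c.png",cv2.resize(s[110:205,305:405],None,fx=6,fy=6,interpolation=2))
E
```

```text
(no output)
```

View pics/w2c.png

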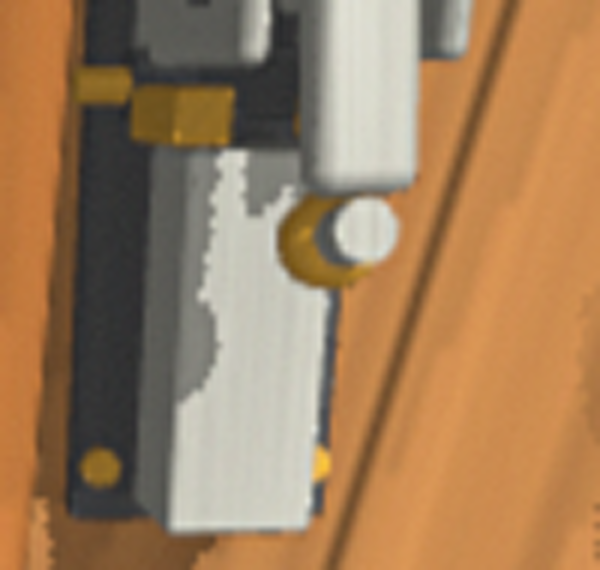

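```bash
python3 - <<'E'
from h import *
f=lambda x,y:(305+x/6-.4,110+y/6-.4)
A=lambda x,y,z:at_z("wrist",f(x,y),z)[:2]
fl,fr,l2,r2=A(168,530,.04),A(308,528,.04),A(186,155,.04),A(330,290,.04)
print(fl,fr,np.linalg.norm(fl-fr)); 
for d in (l2-fl,r2-fr): print(np.degrees(np.arctan2(d[1],d[0])),np.linalg.norm(d))
w=fl-fr; print("width normal yaw",np.degrees(np.arctan2(w[1],w[0]))-90)
s1,s2=A(100,467,.012),f(513*6/1.5625-305*6,0)
g=lambda x,y,z:at_z("wrist",(x/1.5625-.3,y/1.5625-.3),z)[:2]
a,b=g(502,294,.012),g(513,86,.012); d=b-a; print("screws",a,b,np.degrees(np.arctan2(d[1],d[0])),np.linalg.norm(d))
print("post face",A(176,144,.056),A(232,142,.056))
# board held: top surface height = TCP + ? estimate
for z in (.255,.265,.27): 
  t=g(405,21,z+.018-.018),g(394,478,z); d=t[0]-t[1]; print(z,t,np.linalg.norm(d),np.degrees(np.arctan2(d[1],d[0])))
E
```

```text
[ 0.57882702 -0.10515725] [ 0.61062275 -0.09839663] 0.03250652444265018
102.90937357950341 0.08542903980681002
101.74769606790692 0.0553483342828919
width normal yaw -257.99616871865453
screws [ 0.5677326  -0.09964665] [0.53031668 0.07682105] 101.97097043992487 0.18039069171761019
post face [ 0.55217595 -0.02026995] [ 0.56353052 -0.01761779]
0.255 (array([0.44279977, 0.02380802]), array([ 0.47061496, -0.13524917])) 0.1614709752226204 99.91931577747594
0.265 (array([0.4432637 , 0.02041101]), array([ 0.46915354, -0.12763641])) 0.15029411740217863 99.91931577747596
0.27 (array([0.44349566, 0.0187125 ]), array([ 0.46842284, -0.12383003])) 0.14470568849195775 99.91931577747594
```

```bash
cat >> h.py <<'E'
YP=102.0; U=np.array([np.cos(np.radians(YP)),np.sin(np.radians(YP))]); V=np.array([-U[1],U[0]]); O=np.array([.5763,-.0142])
def pl(x,y,z): return np.array([*(O+U*x/1000+V*y/1000),z/1000])   # pliers mm -> world m
def inpl(p): d=np.array(p[:2])-O; return np.array([d@U*1000,d@V*1000,p[2]*1000]).round(1)
E
python3 - <<'E'
from h import *
o=st(); g=lambda x,y,z:at_z("wrist",(x/1.5625-.3,y/1.5625-.3),z)
M=R.from_quat(o["tool_rot"]).as_matrix()
for q in [(305,18),(506,22),(316,476),(472,478)]:
    print(((g(*q,.284)-o["eef_pos"])@M*1000).round(1))
E
```

```text
t 5.6 p [ 0.4622 -0.0892  0.2566] yaw 101.11 z [-0.001  0.001 -1.   ] F [-0.19 -1.32 -0.47] g 0.0489
[105.4 -22.  -27.2]
[104.5  26.6 -27.2]
[-23.6 -25.6 -27.4]
[-24.3  24.5 -27.4]
```

```bash
python3 -c "
from h import *
print(inpl(get_obs()['eef_pos'])); plan(pl(-175,0,75),103.3,40)"
```

```text
[-49.6 127.2 256.6]
6
[[[-20.6, 21.5, 30.2, -0.0, -0.01, -0.36, 40], [-20.7, 21.4, 30.2, -0.0, -0.01, -0.36, 40], [-20.9, 21.3, 30.2, -0.0, -0.01, -0.36, 40], [-21.0, 21.1, 30.3, -0.0, -0.01, -0.36, 40], [-21.1, 21.0, 30.3, -0.0, -0.01, -0.36, 40]]]
[[[-21.2, 20.9, 30.3, -0.0, -0.01, -0.36, 40]]]
```

Emit:
{"name": "jog_arm", "arguments": {
  "deltas": [
    [[-30,24,15,0,0,-0.4,40],[-30,24,20,0,0,-0.4,40],[-30,24,25,0,0,-0.4,40],[-22,24,30,0,0,-0.4,40],[-10,20,30,0,0,-0.4,40]]
  ]
}}

```text
clock: 6.1
eef_pos: [0.6053, -0.1927, 0.137]
tool_rot: [0.623, 0.782, 0.002, 0.004]
ft_force: [0.4, 0.2, -0.7]
grip_width: 0.049
```

Emit:
{"name": "jog_arm", "arguments": {
  "deltas": [
    [[-4,11,30,0,0,-0.4,40],[0,0,20,0,0,0,40],[0,0,0,0,0,0,40]]
  ]
}}

```text
clock: 6.4
eef_pos: [0.6156, -0.1979, 0.0754]
tool_rot: [0.623, 0.782, -0.0, -0.002]
ft_force: [-1.5, 1.2, -1.6]
grip_width: 0.0488
```

```bash
python3 -c "
from h import *
st();print(inpl(get_obs()['eef_pos'])); plan(pl(-175,0,45),103.3,40)"
```

```text
t 6.4 p [ 0.6156 -0.1979  0.0754] yaw 102.94 z [-0.003  0.002 -1.   ] F [-1.51  1.23 -1.55] g 0.0488
[-187.9   -0.3   75.4]
1
[[[12.8, -0.0, 30.4, -0.14, -0.17, -0.36, 40]]]
```

Emit:
{"name": "jog_arm", "arguments": {
  "deltas": [
    [[7,0,18,0,0,-0.3,40],[6,0,12,0,0,0,40],[0,0,0,0,0,0,40]]
  ]
}}

```text
clock: 6.7
eef_pos: [0.6121, -0.1869, 0.0449]
tool_rot: [0.622, 0.783, -0.0, -0.002]
ft_force: [-0.0, 0.6, -1.0]
grip_width: 0.0491
```

```bash
python3 -c "
from h import *
st();print(inpl(get_obs()['eef_pos'])); im=save('wrist','w3'); cv2.imwrite('pics/w3c.png',cv2.resize(im[0:280,120:400,::-1],None,fx=2.1,fy=2.1,interpolation=2)); plan(pl(-175,0,36),103.3,40)"
```

```text
t 6.7 p [ 0.6121 -0.1869  0.0449] yaw 103.05 z [-0.004  0.002 -1.   ] F [-0.02  0.59 -0.97] g 0.0491
[-176.4    0.9   44.9]
1
[[[2.0, 0.6, 9.8, -0.12, -0.12, -0.26, 40]]]
```

View pics/w3c.png

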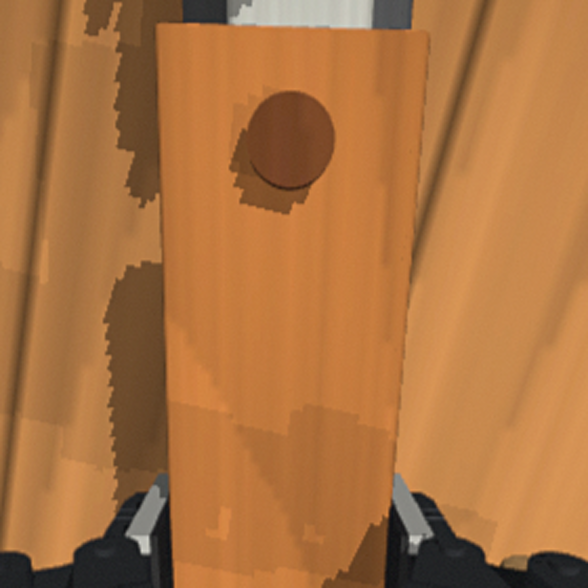

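```bash
python3 - <<'E'
from h import *
o=get_obs(); M=R.from_quat(o["tool_rot"]).as_matrix()
def g(x,y,z):
    p=at_z("wrist",(120+x/2.1-.3,y/2.1-.3),z); return ((p-o["eef_pos"])@M*1000).round(1), inpl(p)
for n,q in dict(aL=(228,15,.04),aR=(373,15,.04),bL=(157,25,.0714),bR=(428,32,.0714),b2L=(167,420,.0714),b2R=(398,420,.0714),plug=(292,140,.0775)).items(): print(n,*g(*q))
E
```

```text
aL [118.8 -12.1   6.1] [-58.5  14.7  40. ]
aR [118.7  21.4   6. ] [-57.9 -18.7  40. ]
bL [105.9 -22.6 -25.3] [-71.6  24.9  71.4]
bR [104.7  27.  -25.4] [-71.8 -24.7  71.4]
b2L [ 30.6 -24.6 -25.5] [-146.9   25.6   71.4]
b2R [ 30.7  25.6 -25.6] [-145.9  -24.6   71.4]
plug [ 85.5   2.1 -31.5] [-91.6  -0.1  77.5]
```

Emit:
{"name": "jog_arm", "arguments": {
  "deltas": [
    [[2,2.4,10,0,0,-0.3,40],[0,0,0,0,0,0,40]]
  ]
}}

```text
clock: 6.95
eef_pos: [0.6162, -0.1856, 0.038]
tool_rot: [0.62, 0.784, 0.001, 0.001]
ft_force: [-0.3, -0.4, -1.7]
grip_width: 0.049
```

Emit:
{"name": "jog_arm", "arguments": {
  "deltas": [
    [[0,0,1.5,0,0,0,40],[0,0,1,0,0,0,40]]
  ]
}}

```text
clock: 7.15
eef_pos: [0.6176, -0.186, 0.0371]
tool_rot: [0.62, 0.785, 0.001, 0.002]
ft_force: [-0.2, -0.1, -0.8]
grip_width: 0.0486
```

```bash
python3 -c "
from h import *
st();print(inpl(get_obs()['eef_pos']));plan(pl(-130,-1.5,33),103.3,40)"
```

```text
t 7.15 p [ 0.6176 -0.186   0.0371] yaw 103.35 z [ 0.005 -0.001 -1.   ] F [-0.18 -0.07 -0.77] g 0.0486
[-176.6   -4.6   37.1]
2
[[[23.3, -1.0, 2.0, 0.14, 0.06, 0.03, 40], [23.3, -1.0, 2.0, 0.14, 0.06, 0.03, 40]]]
```

Emit:
{"name": "jog_arm", "arguments": {
  "deltas": [
    [[1.5,-3,3,0.2,0,0,40],[0,0,0,0,0,0,40]]
  ]
}}

```text
clock: 7.35
eef_pos: [0.6144, -0.1854, 0.0345]
tool_rot: [0.62, 0.784, -0.0, 0.002]
ft_force: [0.2, -0.5, -1.1]
grip_width: 0.0492
```

Emit:
{"name": "jog_arm", "arguments": {
  "deltas": [
    [[0,0,1.5,0,0,0,40],[0,0,0,0,0,0,40]]
  ]
}}

```text
clock: 7.55
eef_pos: [0.6144, -0.1854, 0.033]
tool_rot: [0.62, 0.784, -0.0, 0.002]
ft_force: [-0.5, 0.1, -1.2]
grip_width: 0.049
```

```bash
python3 -c "
from h import *
st();print(inpl(get_obs()['eef_pos']))"
```

```text
t 7.55 p [ 0.6144 -0.1854  0.033 ] yaw 103.34 z [ 0.003 -0.002 -1.   ] F [-0.49  0.07 -1.2 ] g 0.049
[-175.4   -1.6   33. ]
```

Emit:
{"name": "jog_arm", "arguments": {
  "deltas": [
    [[0,0,1,0.2,0.2,0,40],[0,0,0,0,0,0,40]]
  ]
}}

```text
clock: 7.75
eef_pos: [0.6144, -0.1855, 0.032]
tool_rot: [0.62, 0.784, -0.0, -0.001]
ft_force: [-0.5, -0.2, -0.8]
grip_width: 0.049
```

Emit:
{"name": "jog_arm", "arguments": {
  "deltas": [
    [[0,0,1,0,0,0,40],[0,0,0,0,0,0,40]]
  ]
}}

```text
clock: 7.95
eef_pos: [0.6145, -0.1856, 0.0309]
tool_rot: [0.62, 0.784, -0.0, -0.001]
ft_force: [0.2, -0.2, -0.9]
grip_width: 0.0489
```

```bash
python3 -c "
from h import *
st();print(inpl(get_obs()['eef_pos']))"
```

```text
t 7.95 p [ 0.6145 -0.1856  0.0309] yaw 103.33 z [-0.002  0.    -1.   ] F [ 0.25 -0.18 -0.87] g 0.0489
[-175.6   -1.8   30.9]
```

Emit:
{"name": "jog_arm", "arguments": {
  "deltas": [
    [[0,0,1,0,0,0,40],[0,0,0,0,0,0,40]]
  ]
}}

```text
clock: 8.15
eef_pos: [0.6147, -0.1856, 0.0302]
tool_rot: [0.62, 0.784, -0.0, -0.001]
ft_force: [-1.1, -0.2, 0.3]
grip_width: 0.0486
```

Emit:
{"name": "jog_arm", "arguments": {
  "deltas": [
    [[0,0,1,0,0,0,40],[0,0,0,0,0,0,40]]
  ]
}}

```text
clock: 8.35
eef_pos: [0.6148, -0.1856, 0.0298]
tool_rot: [0.62, 0.784, -0.0, -0.0]
ft_force: [-1.1, 0.6, 0.7]
grip_width: 0.049
```

Emit:
{"name": "jog_arm", "arguments": {
  "deltas": [
    [[0,0,-1.2,0,0,0,40],[15,0.3,0,0,0,0,40],[18,0.4,0,0,0,0,40],[15,0.3,0,0,0,0,40],[0,0,0,0,0,0,40]]
  ]
}}

```text
clock: 8.85
eef_pos: [0.6037, -0.1343, 0.0308]
tool_rot: [0.62, 0.784, 0.0, -0.001]
ft_force: [0.1, -0.4, -0.2]
grip_width: 0.0491
```

```bash
python3 -c "
from h import *
st();print(inpl(get_obs()['eef_pos']));plan(pl(-118,-1.5,31.2),103.3,40,1)"
```

```text
t 8.85 p [ 0.6037 -0.1343  0.0308] yaw 103.34 z [-0.001  0.001 -1.   ] F [ 0.08 -0.45 -0.16] g 0.0491
[-123.2   -1.8   30.8]
1
[[[5.2, -0.2, -0.4, -0.03, -0.06, 0.04, 40]]]
```

Going well. One look now at the posts versus the board before pressing.

Emit:
{"name": "jog_arm", "arguments": {
  "deltas": [
    [[6,0,-0.3,0,0,0,40],[0,0,0,0,0,0,40]]
  ]
}}

```text
clock: 9.05
eef_pos: [0.6019, -0.1264, 0.0311]
tool_rot: [0.619, 0.785, -0.0, -0.001]
ft_force: [0.1, 0.2, -1.1]
grip_width: 0.0489
```

```bash
python3 -c "
from h import *
st();print(inpl(get_obs()['eef_pos'])); im=save('wrist','w4'); cv2.imwrite('pics/w4c.png',cv2.resize(im[0:200,150:400,::-1],None,fx=3,fy=3,interpolation=2))"
```

```text
t 9.05 p [ 0.6019 -0.1264  0.0311] yaw 103.47 z [-0.001  0.001 -1.   ] F [ 0.08  0.24 -1.1 ] g 0.0489
[-115.    -1.8   31.1]
```

View pics/w4c.png

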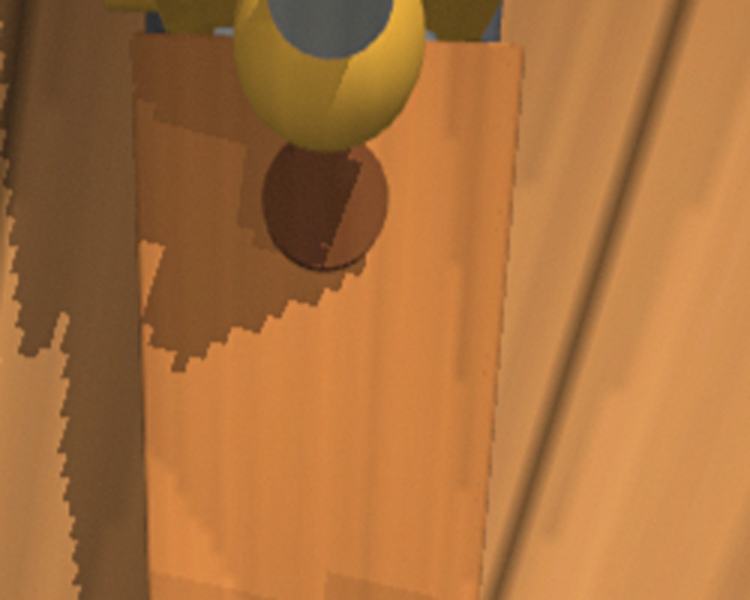

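Emit:
{"name": "jog_arm", "arguments": {
  "deltas": [
    [[4,0,0,0,0,0,40],[0,0,0,0,0,0,40]]
  ]
}}

```text
clock: 9.3
eef_pos: [0.6012, -0.1233, 0.0309]
tool_rot: [0.62, 0.785, -0.0, -0.0]
ft_force: [-0.7, 0.2, -0.2]
grip_width: 0.0488
```

Emit:
{"name": "jog_arm", "arguments": {
  "deltas": [
    [[2,0,0,0,0,0,40],[0,0,0,0,0,0,40]]
  ]
}}

```text
clock: 9.5
eef_pos: [0.6008, -0.1218, 0.0309]
tool_rot: [0.62, 0.784, -0.0, -0.0]
ft_force: [0.8, -0.2, -0.9]
grip_width: 0.0489
```

```bash
python3 -c "
from h import *
st();print(inpl(get_obs()['eef_pos']))"
```

```text
t 9.5 p [ 0.6008 -0.1218  0.0309] yaw 103.34 z [-0.001  0.    -1.   ] F [ 0.79 -0.2  -0.87] g 0.0489
[-110.4   -1.6   30.9]
```

Emit:
{"name": "jog_arm", "arguments": {
  "deltas": [
    [[2,0,0,0,0,0,40],[0,0,0,0,0,0,40]]
  ]
}}

```text
clock: 9.7
eef_pos: [0.6004, -0.1202, 0.0309]
tool_rot: [0.62, 0.784, -0.0, -0.0]
ft_force: [-0.1, -0.2, 0.1]
grip_width: 0.0491
```

Emit:
{"name": "jog_arm", "arguments": {
  "deltas": [
    [[1.5,0,0,0,0,0,40],[0,0,0,0,0,0,40]]
  ]
}}

```text
clock: 9.9
eef_pos: [0.6001, -0.1188, 0.0309]
tool_rot: [0.621, 0.784, -0.0, -0.0]
ft_force: [0.5, 0.4, -0.8]
grip_width: 0.049
```

Emit:
{"name": "jog_arm", "arguments": {
  "deltas": [
    [[1.5,0,0,0,0,0,40],[0,0,0,0,0,0,40]]
  ]
}}

```text
clock: 10.1
eef_pos: [0.5997, -0.1173, 0.0309]
tool_rot: [0.621, 0.784, -0.0, -0.0]
ft_force: [0.5, -0.2, -0.1]
grip_width: 0.0494
```

Emit:
{"name": "jog_arm", "arguments": {
  "deltas": [
    [[1.2,0,0,0,0,0,40],[0,0,0,0,0,0,40]]
  ]
}}

```text
clock: 10.3
eef_pos: [0.5998, -0.1173, 0.0311]
tool_rot: [0.621, 0.784, -0.001, 0.001]
ft_force: [0.8, -0.2, -0.7]
grip_width: 0.049
```

Emit:
{"name": "jog_arm", "arguments": {
  "deltas": [
    [[1.2,0,0,0,0,0,40],[0,0,0,0,0,0,40]]
  ]
}}

```text
clock: 10.5
eef_pos: [0.5997, -0.1173, 0.0313]
tool_rot: [0.621, 0.784, -0.002, 0.002]
ft_force: [0.5, -0.9, -0.6]
grip_width: 0.0493
```

Emit:
{"name": "jog_arm", "arguments": {
  "deltas": [
    [[1.2,0,0,0,0,0,40],[0,0,0,0,0,0,40]]
  ]
}}

```text
clock: 10.7
eef_pos: [0.5997, -0.1174, 0.0315]
tool_rot: [0.621, 0.784, -0.002, 0.003]
ft_force: [0.3, -1.5, -0.8]
grip_width: 0.0492
```

Emit:
{"name": "jog_arm", "arguments": {
  "deltas": [
    [[0,0,0.8,-0.3,-0.2,0,40],[3,0,0,0,0,0,40]]
  ]
}}

```text
clock: 10.9
eef_pos: [0.6, -0.1172, 0.0315]
tool_rot: [0.622, 0.783, -0.003, 0.009]
ft_force: [1.5, -15.4, 0.3]
grip_width: 0.0486
```

```bash
python3 -c "
from h import *
st();print(inpl(get_obs()['eef_pos']))"
```

```text
t 10.9 p [ 0.6    -0.1172  0.0315] yaw 103.13 z [ 0.01  -0.016 -1.   ] F [  1.48 -15.42   0.28] g 0.0486
[-105.7   -1.8   31.5]
```

Emit:
{"name": "jog_arm", "arguments": {
  "deltas": [
    [[-0.5,0,0,-0.7,-0.8,0,40],[0,0,0,0,0,0,40]]
  ]
}}

```text
clock: 11.1
eef_pos: [0.6004, -0.1176, 0.0325]
tool_rot: [0.622, 0.783, -0.002, 0.019]
ft_force: [-0.7, -3.9, 1.7]
grip_width: 0.0493
```

```bash
python3 -c "
from h import *
st();print(inpl(get_obs()['eef_pos']));plan(pl(-106,-1.6,30.5),103.3,40,1)"
```

```text
t 11.1 p [ 0.6004 -0.1176  0.0325] yaw 103.1 z [ 0.027 -0.026 -0.999] F [-0.71 -3.88  1.7 ] g 0.0493
[-106.2   -2.    32.5]
1
[[[0.3, -0.5, 1.9, 1.17, 1.81, -0.18, 40]]]
```

Emit:
{"name": "jog_arm", "arguments": {
  "deltas": [
    [[-0.7,-0.4,1.3,1.2,1.8,-0.2,40],[0,0,0,0,0,0,40]]
  ]
}}

```text
clock: 11.3
eef_pos: [0.6002, -0.117, 0.0315]
tool_rot: [0.62, 0.785, 0.001, -0.001]
ft_force: [1.6, -4.4, 0.2]
grip_width: 0.049
```

```bash
python3 -c "
from h import *
st();print(inpl(get_obs()['eef_pos']));plan(pl(-106,-1.6,30.5),103.3,40,1)"
```

```text
t 11.3 p [ 0.6002 -0.117   0.0315] yaw 103.36 z [-0.     0.003 -1.   ] F [ 1.55 -4.36  0.18] g 0.049
[-105.5   -2.    31.5]
1
[[[-0.5, -0.4, 1.0, 0.02, -0.14, 0.06, 40]]]
```

Emit:
{"name": "jog_arm", "arguments": {
  "deltas": [
    [[0,-0.3,1.1,0,0,0,40],[0,0,0,0,0,0,40]]
  ]
}}

```text
clock: 11.5
eef_pos: [0.6004, -0.117, 0.0307]
tool_rot: [0.62, 0.785, 0.001, 0.0]
ft_force: [-0.3, -3.5, 1.5]
grip_width: 0.0491
```

Emit:
{"name": "jog_arm", "arguments": {
  "deltas": [
    [[0.5,0,0.3,0,0,0,40],[0.5,0,0,0,0,0,40]]
  ]
}}

```text
clock: 11.7
eef_pos: [0.6004, -0.117, 0.0309]
tool_rot: [0.62, 0.785, 0.0, 0.002]
ft_force: [1.3, -4.7, 0.0]
grip_width: 0.0491
```

```bash
python3 -c "
from h import *
st();print(inpl(get_obs()['eef_pos']))"
```

```text
t 11.7 p [ 0.6004 -0.117   0.0309] yaw 103.35 z [ 0.003 -0.002 -1.   ] F [ 1.25 -4.71  0.03] g 0.0491
[-105.6   -2.2   30.9]
```

Emit:
{"name": "jog_arm", "arguments": {
  "deltas": [
    [[0,0,0,0,0,0,54],[0,0,0,0,0,0,60],[0,0,0,0,0,0,66],[0,0,0,0,0,0,70]]
  ]
}}

```text
clock: 12.1
eef_pos: [0.5988, -0.1135, 0.0295]
tool_rot: [0.619, 0.785, 0.002, -0.002]
ft_force: [-0.0, 0.3, 0.0]
grip_width: 0.0704
```

Emit:
{"name": "jog_arm", "arguments": {
  "deltas": [
    [[0,0,-20,0,0,0,70],[0,0,-40,0,0,0,70],[0,0,-40,0,0,0,70],[0,0,0,0,0,0,70]]
  ]
}}

```text
clock: 12.5
eef_pos: [0.5967, -0.1119, 0.1294]
tool_rot: [0.619, 0.785, 0.001, -0.006]
ft_force: [1.2, -1.0, 0.3]
grip_width: 0.07
```

```bash
python3 -c "
from h import *
st();print(inpl(get_obs()['eef_pos'])); im=save('wrist','w5'); cv2.imwrite('pics/w5c.png',cv2.resize(im[0:250,120:400,::-1],None,fx=2.8,fy=2.4,interpolation=2))"
```

```text
t 12.5 p [ 0.5967 -0.1119  0.1294] yaw 103.52 z [-0.008  0.008 -1.   ] F [ 1.15 -1.    0.27] g 0.07
[-99.8   0.4 129.4]
```

View pics/w5c.png

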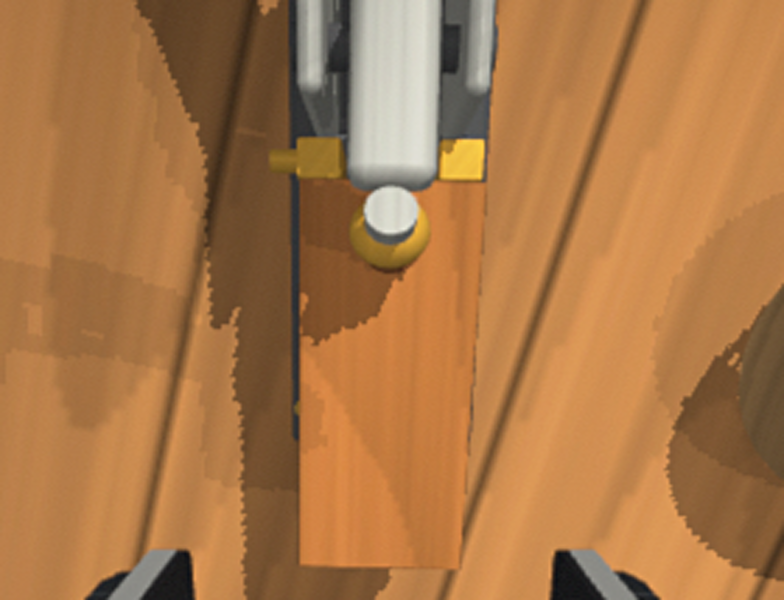

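```bash
sed -i 's/^YP=.*/&; O=O-1.8e-3*V/' h.py; python3 -c "
from h import *
print(O);st();print(inpl(get_obs()['eef_pos'])); plan(pl(177,0,185),102,0,7)"
```

```text
[ 0.57806067 -0.01382576]
t 12.55 p [ 0.5951 -0.1116  0.1266] yaw 103.52 z [-0.012  0.009 -1.   ] F [-0.16 -0.66 -0.68] g 0.0698
[-99.2   3.7 126.6]
7
[[[39.5, 1.5, -7.9, -0.08, -0.09, 0.22, 0], [39.5, 1.4, -8.0, -0.08, -0.09, 0.22, 0], [39.5, 1.2, -8.0, -0.08, -0.09, 0.22, 0], [39.5, 1.1, -8.1, -0.08, -0.09, 0.22, 0], [39.5, 0.9, -8.1, -0.08, -0.09, 0.22, 0]]]
[[[39.5, 0.8, -8.2, -0.08, -0.09, 0.22, 0], [39.5, 0.7, -8.3, -0.08, -0.09, 0.22, 0]]]
```

Emit:
{"name": "jog_arm", "arguments": {
  "deltas": [
    [[20,1,-35,-0.1,-0.1,0.2,30],[38,1,-24,-0.1,-0.1,0.2,0],[40,1,0,0,0,0.2,0],[40,1,0,0,0,0.2,0],[40,1,0,0,0,0.2,0]]
  ]
}}

```text
clock: 13.05
eef_pos: [0.558, 0.0635, 0.1829]
tool_rot: [0.63, 0.776, -0.002, -0.009]
ft_force: [0.1, 0.6, 0.1]
grip_width: 0.0
```

Emit:
{"name": "jog_arm", "arguments": {
  "deltas": [
    [[40,1,0,0,0,0.2,0],[40,1,0,0,0,0.2,0],[20,0,0,0,0,0,0],[0,0,0,0,0,0,0],[0,0,0,0,0,0,0]]
  ]
}}

```text
clock: 13.55
eef_pos: [0.5329, 0.1708, 0.1771]
tool_rot: [0.63, 0.777, -0.006, -0.014]
ft_force: [-0.3, -0.6, 0.1]
grip_width: 0.0001
```

```bash
python3 -c "
from h import *
st();print(inpl(get_obs()['eef_pos'])); plan(pl(177,0,155),102,0,1)
save('wrist','w6')
for n in ['handle','release','pliers']:
    for d in masks_of(n,'wrist')[:2]:
        r=cv2.minAreaRect(np.argwhere(d['pixels'])[:,::-1].astype(np.float32)); print(n,round(d['conf'],2),d['at'],cv2.boxPoints(r).round().tolist(), inpl(at_z('wrist',d['at'],.14 if n=='handle' else .0715)))"
```

```text
t 13.55 p [0.5329 0.1708 0.1771] yaw 101.94 z [-0.029  0.008 -1.   ] F [-0.29 -0.65  0.07] g 0.0001
[190.    5.8 177.1]
1
[[[-13.3, 6.4, 21.8, -1.52, -0.76, -0.05, 0]]]
handle 0.85 [260.6, 212.3] [[236.0, 192.0], [273.0, 187.0], [290.0, 303.0], [253.0, 308.0]] [192.3   1.2 140. ]
release 0.59 [260.6, 124.6] [[238.0, 83.0], [280.0, 83.0], [280.0, 175.0], [238.0, 175.0]] [252.2   0.9  71.5]
pliers 0.75 [260.0, 166.9] [[232.0, 83.0], [287.0, 83.0], [287.0, 312.0], [232.0, 312.0]] [213.5   1.   71.5]
```

View pics/w6.png

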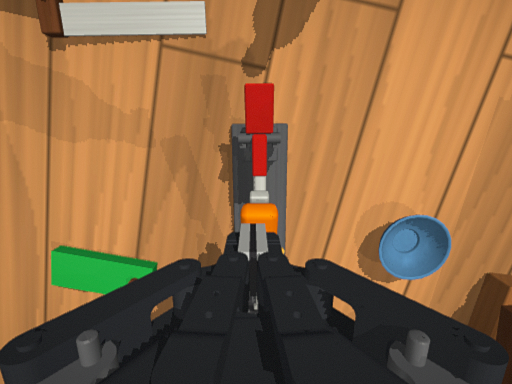

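Emit:
{"name": "jog_arm", "arguments": {
  "deltas": [
    [[-13,6,17,-1.5,-0.8,0,0],[0,0,0,0,0,0,0]]
  ]
}}

```text
clock: 13.95
eef_pos: [0.543, 0.1559, 0.1606]
tool_rot: [0.632, 0.775, 0.001, 0.001]
ft_force: [-0.8, 0.8, 0.5]
grip_width: -0.0
```

```bash
python3 -c "
from h import *
st();print(inpl(get_obs()['eef_pos'])); plan(pl(177,0,155),102,0,1)"
```

```text
t 13.95 p [0.543  0.1559 0.1606] yaw 101.59 z [ 0.003 -0.    -1.   ] F [-0.83  0.84  0.53] g -0.0
[173.3  -0.9 160.6]
1
[[[3.7, -1.0, 5.6, 0.15, 0.05, -0.41, 0]]]
```

Emit:
{"name": "jog_arm", "arguments": {
  "deltas": [
    [[3,-1,4,0,0,-0.4,0],[0.5,0,4,0,0,0,0]]
  ]
}}

```text
clock: 14.15
eef_pos: [0.542, 0.1583, 0.1537]
tool_rot: [0.63, 0.776, 0.002, 0.001]
ft_force: [-0.1, 0.5, 0.1]
grip_width: 0.0002
```

Emit:
{"name": "jog_arm", "arguments": {
  "deltas": [
    [[0.5,0,4,0,0,0,0],[0.5,0,4,0,0,0,0]]
  ]
}}

```text
clock: 14.35
eef_pos: [0.5423, 0.1597, 0.1461]
tool_rot: [0.63, 0.776, 0.002, 0.001]
ft_force: [-1.1, 0.4, 4.3]
grip_width: -0.0001
```

Emit:
{"name": "jog_arm", "arguments": {
  "deltas": [
    [[1,0,4,0,0,0,0],[1,0,4,0,0,0,0]]
  ]
}}

```text
clock: 14.55
eef_pos: [0.5424, 0.1626, 0.1386]
tool_rot: [0.63, 0.776, 0.003, 0.001]
ft_force: [-0.7, 0.2, 2.0]
grip_width: 0.0
```

```bash
python3 -c "
from h import *
st();print(inpl(get_obs()['eef_pos']))"
```

```text
t 14.55 p [0.5424 0.1626 0.1386] yaw 101.87 z [ 0.006  0.003 -1.   ] F [-0.68  0.16  1.97] g 0.0
[180.   -1.8 138.6]
```

Emit:
{"name": "jog_arm", "arguments": {
  "deltas": [
    [[2.5,-1,4,0,0,0,0],[2.3,0,4,0,0,0,0]]
  ]
}}

```text
clock: 14.75
eef_pos: [0.5417, 0.1665, 0.1319]
tool_rot: [0.63, 0.776, 0.004, 0.004]
ft_force: [-2.5, -2.5, 7.3]
grip_width: 0.0001
```

Emit:
{"name": "jog_arm", "arguments": {
  "deltas": [
    [[2,0,4,0,0,0,0],[2,0,4,0,0,0,0]]
  ]
}}

```text
clock: 14.95
eef_pos: [0.541, 0.1698, 0.1253]
tool_rot: [0.631, 0.776, 0.003, 0.005]
ft_force: [-2.5, -2.0, 8.3]
grip_width: -0.0005
```

```bash
python3 -c "
from h import *
st();print(inpl(get_obs()['eef_pos']))"
```

```text
t 14.95 p [0.541  0.1698 0.1253] yaw 101.82 z [ 0.012 -0.001 -1.   ] F [-2.54 -2.04  8.32] g -0.0005
[187.3  -1.9 125.3]
```

Emit:
{"name": "jog_arm", "arguments": {
  "deltas": [
    [[2,-1,4.5,0.4,0.2,0,0],[1.8,0,4.5,0,0,0,0]]
  ]
}}

```text
clock: 15.15
eef_pos: [0.5405, 0.1725, 0.1193]
tool_rot: [0.631, 0.776, 0.002, 0.004]
ft_force: [-4.7, -3.9, 13.1]
grip_width: -0.0001
```

Emit:
{"name": "jog_arm", "arguments": {
  "deltas": [
    [[1.6,0,4.5,0,0,0,0],[1.5,0,4.5,0,0,0,0]]
  ]
}}

```text
clock: 15.35
eef_pos: [0.54, 0.1747, 0.1135]
tool_rot: [0.631, 0.776, 0.003, 0.006]
ft_force: [-4.4, -2.5, 12.5]
grip_width: 0.0002
```

```bash
python3 -c "
from h import *
st();print(inpl(get_obs()['eef_pos']))"
```

```text
t 15.35 p [0.54   0.1747 0.1135] yaw 101.76 z [ 0.012 -0.003 -1.   ] F [-4.36 -2.52 12.55] g 0.0002
[192.3  -2.  113.5]
```

Emit:
{"name": "jog_arm", "arguments": {
  "deltas": [
    [[1.2,-0.3,4.5,0.4,0.2,0,0],[1,0,4.5,0,0,0,0]]
  ]
}}

```text
clock: 15.55
eef_pos: [0.5395, 0.1767, 0.1076]
tool_rot: [0.631, 0.776, 0.002, 0.003]
ft_force: [-2.6, -1.0, 8.5]
grip_width: 0.0001
```

Emit:
{"name": "jog_arm", "arguments": {
  "deltas": [
    [[1,0,4.5,0,0,0,0]]
  ]
}}

```text
clock: 15.65
eef_pos: [0.5391, 0.1777, 0.1038]
tool_rot: [0.631, 0.776, 0.002, 0.004]
ft_force: [-1.2, -1.2, 3.4]
grip_width: 0.0002
```

Emit:
{"name": "jog_arm", "arguments": {
  "deltas": [
    [[1,0,4,0,0,0,0]]
  ]
}}

```text
clock: 15.75
eef_pos: [0.5388, 0.1788, 0.0997]
tool_rot: [0.631, 0.776, 0.002, 0.004]
ft_force: [0.4, -0.4, -0.1]
grip_width: 0.0003
```

```bash
python3 -c "
from h import *
st();print(inpl(get_obs()['eef_pos']))"
```

```text
t 15.75 p [0.5388 0.1788 0.0997] yaw 101.78 z [ 0.008 -0.002 -1.   ] F [ 0.43 -0.43 -0.05] g 0.0003
[196.5  -1.7  99.7]
```

Emit:
{"name": "jog_arm", "arguments": {
  "deltas": [
    [[0,0,2,0,0,0,0]]
  ]
}}

```text
clock: 15.85
eef_pos: [0.5385, 0.1788, 0.097]
tool_rot: [0.631, 0.776, 0.002, 0.004]
ft_force: [0.6, -0.3, 0.7]
grip_width: -0.0001
```

Emit:
{"name": "jog_arm", "arguments": {
  "deltas": [
    [[0,0,2,0,0,0,0]]
  ]
}}

```text
clock: 15.95
eef_pos: [0.5389, 0.179, 0.096]
tool_rot: [0.631, 0.776, 0.002, 0.004]
ft_force: [-6.3, -2.2, 20.9]
grip_width: -0.0
```

Emit:
{"name": "jog_arm", "arguments": {
  "deltas": [
    [[0,0,-10,0,0,0,0],[0,0,-35,0,0,0,0],[20,-1.7,-35,0,0,0,0],[0,0,0,0,0,0,0]]
  ]
}}

```text
clock: 16.35
eef_pos: [0.5318, 0.1982, 0.1767]
tool_rot: [0.631, 0.776, 0.0, 0.003]
ft_force: [0.1, -0.1, -0.2]
grip_width: -0.0004
```

```bash
python3 -c "
from h import *
st();print(inpl(get_obs()['eef_pos']));a=save('wrist','w7');b=save('scene','s7')
for n in ['release','handle']:
    for d in masks_of(n,'wrist')[:1]: print(n,d['conf'],d['at'],inpl(at_z('wrist',d['at'],.0715)),inpl(at_z('wrist',d['at'],.1)))
s=cv2.resize(b[190:250,230:380,::-1],None,fx=4,fy=4,interpolation=2); w=cv2.resize(a[:260,100:400,::-1],(400,346))
c=np.zeros((600,600,3),np.uint8); c[:240]=s; c[250:596,:400]=w; cv2.imwrite('pics/c7.png',c)
plan(pl(273,0,95),102,0)"
```

```text
t 16.35 p [0.5318 0.1982 0.1767] yaw 101.73 z [ 0.005 -0.003 -1.   ] F [ 0.09 -0.08 -0.17] g -0.0004
[217.1   1.2 176.7]
release 0.92 [249.2, 146.8] [257.2   7.9  71.5] [260.    7.4 100. ]
handle 0.87 [252.3, 209.7] [197.8   6.1  71.5] [207.6   5.8 100. ]
3
[[[19.6, 1.6, 25.0, -0.12, 0.14, -0.13, 0], [19.6, 1.6, 25.1, -0.12, 0.14, -0.13, 0], [19.5, 1.6, 25.1, -0.12, 0.14, -0.13, 0]]]
```

View pics/c7.png

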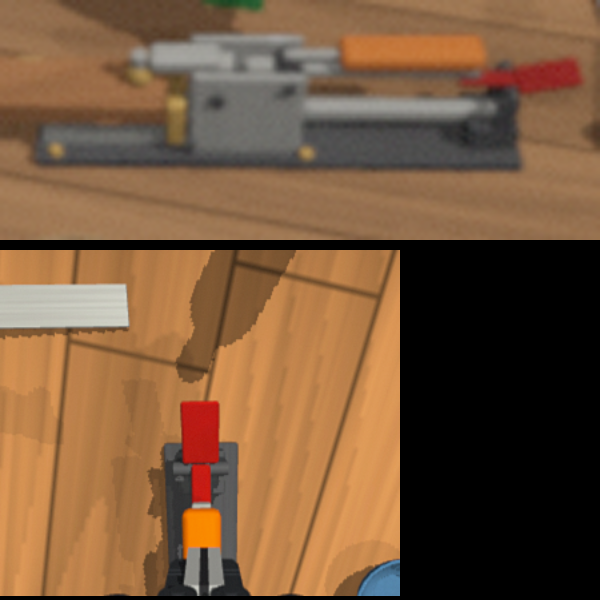

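```bash
python3 -c "
from h import *
st()
for q in [(250,137),(250,114),(250,159)]: print(inpl(at_z('wrist',q,.0715)))
print(inpl(get_obs()['eef_pos']));plan(pl(275,3,100),102,0,3)"
```

```text
t 16.55 p [0.5287 0.1952 0.1706] yaw 101.62 z [-0.005 -0.008 -1.   ] F [ 0.26  0.05 -1.25] g 0.0
[265.6   7.7  71.5]
[285.1   7.5  71.5]
[246.1   7.9  71.5]
[214.7   4.8 170.6]
3
[[[20.3, 0.6, 23.4, -0.12, 0.14, -0.13, 0], [20.2, 0.6, 23.4, -0.12, 0.14, -0.13, 0], [20.2, 0.6, 23.5, -0.12, 0.14, -0.13, 0]]]
```

Emit:
{"name": "jog_arm", "arguments": {
  "deltas": [
    [[20,0.6,12,-0.1,0,-0.1,0],[20,0.6,22,-0.1,0,-0.1,0],[18,0.5,30,0,0,0,0],[0,0,0,0,0,0,0],[0,0,0,0,0,0,0]]
  ]
}}

```text
clock: 17.05
eef_pos: [0.5158, 0.2489, 0.0982]
tool_rot: [0.632, 0.775, -0.008, 0.0]
ft_force: [0.6, 0.3, 0.9]
grip_width: -0.0
```

```bash
python3 -c "
from h import *
st();print(inpl(get_obs()['eef_pos']));plan(pl(272,3,82),102,0,1)"
```

```text
t 17.05 p [0.5158 0.2489 0.0982] yaw 101.58 z [-0.01  -0.013 -1.   ] F [0.59 0.31 0.86] g -0.0
[270.    6.3  98.2]
1
[[[2.2, 3.4, 16.1, -0.73, 0.62, -0.43, 0]]]
```

Emit:
{"name": "jog_arm", "arguments": {
  "deltas": [
    [[2,3,16,-0.7,0.6,-0.4,0],[0,0,0,0,0,0,0],[0,0,4,0,0,0,0]]
  ]
}}

```text
clock: 17.35
eef_pos: [0.5198, 0.2493, 0.0798]
tool_rot: [0.63, 0.776, 0.0, 0.001]
ft_force: [-1.4, 0.3, 0.1]
grip_width: -0.0
```

Emit:
{"name": "jog_arm", "arguments": {
  "deltas": [
    [[0,0,4,0,0,0,0],[0,0,4,0,0,0,0]]
  ]
}}

```text
clock: 17.55
eef_pos: [0.5211, 0.2487, 0.0732]
tool_rot: [0.631, 0.776, 0.001, 0.001]
ft_force: [-0.6, 0.2, 0.0]
grip_width: 0.0
```

```bash
python3 -c "
from h import *
st();print(inpl(get_obs()['eef_pos']))"
```

```text
t 17.55 p [0.5211 0.2487 0.0732] yaw 101.73 z [ 0.004  0.    -1.   ] F [-0.58  0.17  0.01] g 0.0
[268.7   1.1  73.2]
```

Emit:
{"name": "jog_arm", "arguments": {
  "deltas": [
    [[0,0,3.5,0,0,0,0],[0,0,3.5,0,0,0,0]]
  ]
}}

```text
clock: 17.75
eef_pos: [0.5217, 0.2494, 0.0675]
tool_rot: [0.631, 0.776, 0.003, 0.001]
ft_force: [-3.5, 0.4, 9.2]
grip_width: 0.0003
```

Emit:
{"name": "jog_arm", "arguments": {
  "deltas": [
    [[0,0,3.5,0,0,0,0],[0,0,3.5,0,0,0,0]]
  ]
}}

```text
clock: 17.95
eef_pos: [0.5213, 0.2508, 0.0622]
tool_rot: [0.631, 0.776, 0.004, 0.0]
ft_force: [-2.3, 1.9, 3.8]
grip_width: -0.0001
```

```bash
python3 -c "
from h import *
st();print(inpl(get_obs()['eef_pos']))"
```

```text
t 17.95 p [0.5213 0.2508 0.0622] yaw 101.77 z [ 0.005  0.006 -1.   ] F [-2.32  1.88  3.82] g -0.0001
[270.6   0.5  62.2]
```

Emit:
{"name": "jog_arm", "arguments": {
  "deltas": [
    [[0,0,3,0,0,0,0],[0,0,2,0,0,0,0]]
  ]
}}

```text
clock: 18.15
eef_pos: [0.5212, 0.2516, 0.0575]
tool_rot: [0.631, 0.776, 0.004, -0.0]
ft_force: [-2.4, 0.2, 10.3]
grip_width: -0.0005
```

Emit:
{"name": "jog_arm", "arguments": {
  "deltas": [
    [[0,0,-10,0,0,0,0],[0,0,-30,0,0,0,0],[0,0,-45,0,0,0,0],[0,0,-40,0,0,0,0],[0,0,0,0,0,0,0]]
  ]
}}

```text
clock: 18.65
eef_pos: [0.5205, 0.2485, 0.1849]
tool_rot: [0.631, 0.776, 0.001, 0.001]
ft_force: [1.4, -0.2, 0.7]
grip_width: 0.0001
```

```bash
python3 -c "
from h import *
st();print(inpl(get_obs()['eef_pos']));b=save('scene','s8');t=save('top','t8')
s=cv2.resize(b[165:250,230:380,::-1],None,fx=4,fy=4,interpolation=2); w=cv2.resize(t[160:220,130:280,::-1],None,fx=4,fy=4,interpolation=2)
cv2.imwrite('pics/c8.png',np.vstack([s,w]))"
```

```text
t 18.65 p [0.5205 0.2485 0.1849] yaw 101.75 z [ 0.003  0.    -1.   ] F [ 1.42 -0.15  0.66] g 0.0001
[268.6   1.8 184.9]
```

View pics/c8.png

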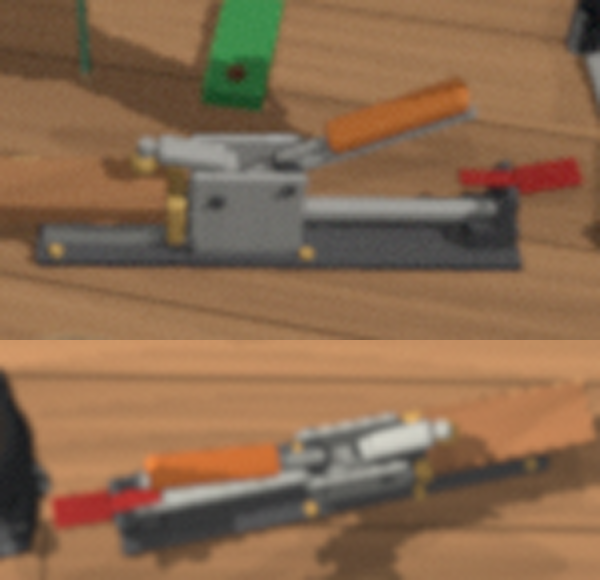

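Emit:
{"name": "jog_arm", "arguments": {
  "deltas": [
    [[0,0,-25,0,0,0,0],[-45,-0.5,0,0,0,0,0],[-45,0,0,0,0,0,0],[-45,0,0,0,0,0,0],[-45,0,0,0,0,0,0]]
  ]
}}

```text
clock: 19.25
eef_pos: [0.5513, 0.0703, 0.1974]
tool_rot: [0.626, 0.78, -0.009, -0.004]
ft_force: [0.9, -0.5, 0.3]
grip_width: -0.0
```

Emit:
{"name": "jog_arm", "arguments": {
  "deltas": [
    [[-45,0,0,0,0,0,0],[-45,0,0,0,0,0,0],[-45,0,0,0,0,0,0],[-30,0,0,0,0,0,0],[0,0,0,0,0,0,0]]
  ]
}}

```text
clock: 19.75
eef_pos: [0.5827, -0.104, 0.1872]
tool_rot: [0.629, 0.777, -0.015, -0.01]
ft_force: [-0.4, 0.2, -0.4]
grip_width: -0.0002
```

```bash
python3 -c "
from h import *
st();print(inpl(get_obs()['eef_pos']));plan(pl(-99.8,2.2,150),103.5,40,2)"
```

```text
t 19.75 p [ 0.5827 -0.104   0.1872] yaw 102.04 z [-0.035 -0.01  -0.999] F [-0.39  0.19 -0.42] g -0.0002
[-89.2  14.2 187.2]
2
[[[-5.3, 6.7, 18.4, -1.04, 0.06, -0.73, 40], [-5.4, 6.3, 18.5, -1.04, 0.06, -0.73, 40]]]
```

Emit:
{"name": "jog_arm", "arguments": {
  "deltas": [
    [[-6,6,5,-1,0,-0.7,50],[-5,6,5,-1,0,-0.7,70],[0,0,0,0,0,0,70],[0,0,0,0,0,0,70],[0,0,0,0,0,0,70]]
  ]
}}

```text
clock: 20.25
eef_pos: [0.5948, -0.1098, 0.1711]
tool_rot: [0.618, 0.787, -0.002, -0.003]
ft_force: [-0.0, 1.2, -1.2]
grip_width: 0.0697
```

```bash
python3 - <<'E'
from h import *
o=st(); im=save("wrist","w9"); M=R.from_quat(o["tool_rot"]).as_matrix()
for n,z in(("board",.058),("backstop",.056),("plug",.058)):
    for d in masks_of(n,"wrist")[:3]:
        m=d["pixels"]; r=cv2.boxPoints(cv2.minAreaRect(np.argwhere(m)[:,::-1].astype(np.float32)))
        print(n,round(d["conf"],2),d["at"],m.sum(),[inpl(at_z("wrist",p,z))[:2].tolist() for p in r])
        if n=="board" and m.sum()>3000:
            for y in range(80,230,15):
                c=np.where(m[y])[0]
                if len(c): print(y,c.min(),c.max(),[inpl(at_z("wrist",(q,y),z))[:2].tolist() for q in(c.min(),c.max())])
E
```

```text
t 20.25 p [ 0.5948 -0.1098  0.1711] yaw 103.73 z [-0.007  0.001 -1.   ] F [-0.02  1.24 -1.16] g 0.0697
board 0.96 [256.0, 154.2] 6559 [[-131.6, 25.2], [-0.5, 24.8], [0.3, -24.5], [-130.6, -31.1]]
95 233 288 [[-10.0, 24.7], [-8.5, -24.9]]
110 233 287 [[-22.9, 24.5], [-21.4, -24.8]]
125 233 286 [[-36.2, 24.4], [-34.7, -24.7]]
140 233 285 [[-49.9, 24.2], [-48.4, -24.6]]
155 233 285 [[-64.0, 24.1], [-62.4, -25.5]]
170 233 283 [[-78.5, 23.9], [-77.0, -24.5]]
185 233 282 [[-93.4, 23.7], [-91.9, -24.4]]
200 232 281 [[-108.8, 24.5], [-107.2, -24.3]]
215 232 281 [[-124.6, 24.4], [-123.0, -25.2]]
board 0.84 [74.2, 20.6] 5712 [[59.0, 220.2], [62.0, 113.9], [17.8, 117.8], [14.5, 229.6]]
board 0.75 [8.5, 289.1] 1556 [[-162.6, 267.1], [-161.5, 235.5], [-269.9, 255.4], [-271.2, 290.1]]
backstop 0.83 [248.3, 74.9] 497 [[-0.5, 33.2], [12.8, 32.8], [13.1, -24.1], [-0.2, -24.5]]
plug 0.29 [262.3, 5.2] 157 [[64.6, 7.9], [65.0, -6.2], [58.5, -6.5], [58.1, 7.7]]
```

```bash
python3 -c "
from h import *
st(); print(job_done())"
```

```text
t 20.45 p [ 0.5952 -0.1103  0.1717] yaw 103.7 z [-0.006  0.    -1.   ] F [-0.89 -0.89  0.27] g 0.0698
the job is handed in; nothing more can be done
None
```

I handed the job in at 20.5 s. The brown blank is in the pliers against the back stop, the handle was locked and released again, and the pliers stand open. I found no failed checks, but I could not see the plug directly.

- **Blank:** I took the brown blank off the stack, left the three green look-alikes alone, and pushed the blank against the brass posts before letting go. One push briefly read 15 N, above the 1 to 10 N range but under the 20 N limit. I backed off and held about 4 to 5 N before opening the fingers.
- **Handle:** Pressing it took up to about 13 N. It then snapped over centre, and I touched the locked stop once at about 21 N. A picture with the arm lifted clear showed it still locked.
- **Release:** The red paddle took up to about 10 N, and the handle sprang fully open.
- **Last checks:** The blank is central to about 0.5 mm, square to about 0.3°, and its end is on the posts' face. The handle and jaw are up, and the arm is touching nothing.
- **Not seen:** The jaw's ball hides the plug, so I judge it flush only from the pressing force and the full lock.
- **Measurements that disagreed:** My first estimate of the pliers' middle plane was about 2 mm off, which closer looks corrected before I slid the blank in.

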